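# Open the ratchet clamp

### The job

Make room in the blue bench clamp for a wider board: with the fingertips press the yellow release pad on the red sliding jaw down while the jaw is still where it stands, keep it pressed, and push the jaw back along its bar, away from the wooden block, until it is fully back at the end stop. Then let go so that the pad springs up and the ratchet locks again. Nothing is to be picked up: leave the block lying in the clamp where it is, and do not disturb the other things on the bench.

Things in the scene. Friction and masses are not known exactly. Their poses are not given: they have to be found in the camera images.
- clamp: Bench clamp screwed to the bench: blue bed 250 mm long (its x axis), 90 mm wide, with a toothed steel bar and two steel rails (tops 40 mm above the bench). Origin: centre of its underside on the bench. The blue fixed jaw stands at its -x end (90 mm high), the blue end stop at its +x end (52 mm high). The red jaw opens along the clamp's +x axis, which points roughly away from the robot (turned from the world x axis by -0.3 to 0.5 rad).
- jaw (a joint): Position of the red sliding jaw along the bar, m: 0 = as near the fixed jaw as it goes, 0.085 = fully back against the end stop. It starts between 0 and 0.035. The ratchet blocks it in the opening direction (it gives at most one 5 mm tooth) unless the release pad is at least about 4 mm down; then it slides with some 2 N of friction plus 8 N per m/s. Towards the fixed jaw it clicks along freely. If the pad rises on the way it locks again at the next tooth.
- jaw_wall (a point): On the red sliding jaw, moving with it: middle of the top edge of the red rear wall's face that looks to the pad (90 mm above the bench). The wall is 64 mm wide, 10 mm thick, its top 16 mm above the resting pad; a finger in the well can push the jaw back against this face.
- release_pad (a point): Centre of the top of the yellow release pad (40 mm along the clamp's x, 36 mm across), moving with it; 74 mm above the bench at rest. It lies in a well 53 mm long (along x) and 52 mm wide: red jaw plate (top 95 mm above the bench, face 27 mm from the pad centre) on the fixed-jaw side, red rear wall (face 26 mm off) on the end-stop side, and two low red side guards (tops 86 mm above the bench, faces 26 mm off).
- release (a joint): How far the release pad is pressed down, m: 0 = up, 0.009 = bottomed. It springs back: about 3 N to start it, 6 N at the bottom. It reads 0 to 0.003 while the pawl rests in or on the teeth.
- block_mid (a point): Middle of the dark-brown loose wooden block (45 x 140 x 32 mm, 0.13 kg) that lies across the rails between the jaws, beside the fixed jaw. To be left lying.
- tape_mid (a point): Middle of a loose yellow and black tape measure, 43 x 82 x 68 mm, standing on the bench in front of the tool box. Bystander.
- spring_clamp: Loose black spring clamp, 70 x 145 x 24 mm, lying on the bench. Bystander; origin at its underside.
- screw_jar: Loose clear jar with a green lid, 69 mm across, 84 mm high, standing on the bench. Bystander; origin at its underside.
- wax_tin: Loose green and cream wax tin, 78 mm across, 34 mm high. Bystander; origin at its underside.

How it is judged (in metres and radians):
On the way, in this order (a step that is already met when the one before it is completed fails the run):
1. the release pad is pressed while the jaw still stands where it was (value of joint release above 0.004 m and distance of jaw_wall from where it was at the start of the episode below 0.01 m), for 0.1 s.
2. the jaw is pushed fully back with the pad still pressed (value of joint jaw above 0.078 m and value of joint release above 0.004 m), for 0.1 s.
At the end, for the whole second after the job is handed in: The red jaw is fully back (within 7 mm of the end stop), the release pad is up again (under 3.5 mm down), and the block lies within 15 mm of where it was (value of joint jaw above 0.078 m and value of joint release below 0.0035 m and distance of block_mid from where it was at the start of the episode below 0.015 m); the robot touches nothing.
It fails at once if the wooden block is shoved or lifted (moved more than 15 mm) (distance of block_mid from where it was at the start of the episode above 0.015 m).
It fails at once if a bystander is disturbed (tape measure, spring clamp, jar or wax tin moved more than 20 mm) (distance of any of tape_mid, spring_clamp, screw_jar, wax_tin from where it was at the start of the episode above 0.02 m).
It also fails if it takes over 45 s, if anything falls off the work surface, if the arm or the gripper's body presses on something with over 40 N, if the wrist force passes 120 N, or if a joint passes its speed limit or range.

### The arm

A 6-joint arm with a two-finger parallel gripper is mounted at the origin on a cart in front of the work surface, level with it; the furniture and walls round the work are solid. World frame = base frame: x ahead of the robot, y to its left, z up, the work surface at z = 0. Lengths are in m, angles in degrees, forces in N, time in s.
With the tool pointing down it reaches from about 0.25 to 0.725 m from the base axis. Payload 9.7 kg.
Tool frame: the origin (TCP) lies at the centre of the arm's flange, where the gripper is bolted on; the fingertips stand 173 mm ahead of it and the grasp point (between the pads) lies bot.grip_depth ahead of it (bot.grip_depth is the distance from the TCP to the grasp point, in m); z points along the fingers, y is the direction in which the jaws open and shut (so a half turn about z gives the same grasp; the last joint's range is limited). The gripper opens to 85 mm and grips with 20 to 120 N. Pads are 22 mm wide; open, the fingers measure 114 mm over their backs; the gripper's body (76 mm by 85 mm) begins 54 mm behind the grasp point. The pads swing forward as they close: fully open they stand 13 mm farther back than shut.
Start: joints at [-75.516, 4.979, 10.078, 95.1, 0, 90], TCP at [0.138, -0.533, 0.405] pointing down, gripper open.
Joint ranges: [-179.16, 179.16], [-48.56, 103.87], [-65.8, 70.77], [-126.05, 130.52], [-82.76, 87.17], [-180, 180]. Speed limits (degrees/s): [127.2, 127.2, 147.25, 180, 180, 180].

### API

Orientations are given as [roll, pitch, yaw] about the fixed x, y, z axes, in that order (R = Rz(yaw) Ry(pitch) Rx(roll)).
In Python, from workcell import status, viewer, bot gives the robot as it stands. The module is installed in compiled form; this text tells all that it offers.
- The arm moves only by the tool move_arm, never from a script. Its argument "commands" is a list of rows, each an object with "claw": the gripper's target within -1 to 1 (fully open at 1, half-way at 0, shut at -1); "travel": the shift along the tool's x, y, z in cm, a list of three; "turn": the turn about the tool's z in degrees. A call has 1 to 5 rows; each row shifts and turns the commanded pose from where the row before left it, along the tool's axes as they then stand; what a row does not reach is not made up. A row lasts 1/12 s, in which the tool goes at most 41.7 mm and 7.16 degrees, less where a joint would pass 70% of its speed; a pose out of reach is approached as far as the arm can. A call is refused whole if a number of a shift passes 4.17 or a number of a turn 7.16, either way. A call with a gripper value outside its range is refused whole. The fingers move at their own pace and stop on an object; "squeeze" is the grip in N (left out, the last holds). Time passes only in rows, so rows that do not move let the fingers close. It gives the time, the measured TCP pose, the force and the opening at its end, in the units of the state.
- status.get_obs(): the state, without advancing time (a new reading comes with each control period).
- viewer.camera(name): name is "side" or "top"; returns the picture (400x640x3 uint8, blue, green, red); there is no depth.
- viewer.camera_params(name): a dict with "camera_matrix" (3x3 intrinsics, pixels), "D" ([k1, k2, p1, p2, k3] as OpenCV has them; the pictures are not rectified), "xyz" and "rotation" of the camera in the world. Camera axes: x right, y up, looking along -z (the intrinsics and any distortion apply to the point x, -y, -z); pixel columns grow to the right and rows downward; lengths in m; the calibration is good to about 2 mm. A picture is of the moment at which its call begins. camera_params takes no time and is no camera call.
- bot.job_done(): hands the job in, once; it reports no verdict.
The state is a dict: "time": time; "q": joint angles; "qd": joint speeds; "joint_efforts": joint torques, N m; "ee_pos": TCP position; "tcp_rot": TCP orientation; "wrist_force": force on the tool from outside, world axes, zero at the start; "torque": the same for the moment, N m; "opening": finger opening in m.
Only numpy, scipy, OpenCV 4.12 (cv2) and the standard library are available. Lean on these libraries where they do the work, as an engineer would, in place of code of your own. Each camera call takes 0.05 s, during which the arm holds its last target.

## Working session

There is one attempt and no reset: what is moved stays moved. The work goes in short steps, Python scripts to look and compute and a tool call to move; the robot and the scene stay as the last step left them, time stands still between calls to the robot, and variables do not carry over. Pictures are saved under pics/ and viewed, and the job is handed in when it is done.

Besides the shell and the picture viewer there is one more tool, called after ">>>" in YAML: its name, and indented under it one key for each argument. move_arm: Moves the arm, as the interface text tells. Its arguments: {"type":"object","properties":{"commands":{"type":"array"},"squeeze":{"type":"number"}},"required":["commands"]}

```bash
mkdir -p pics
python3 - <<'E'
from workcell import status, viewer, bot
import cv2
o=status.get_obs(); print(o, bot.grip_depth)
for n in("side","top"):
    cv2.imwrite(f"pics/{n}0.png",viewer.camera(n)); print(n,viewer.camera_params(n))
E
```

```text
{'time': 0.0, 'q': array([-7.55134407e+01,  5.01095388e+00,  1.00361805e+01,  9.50978446e+01,
       -6.14645100e-04,  9.00000779e+01]), 'qd': array([-0.02160882, -0.05220754, -0.07399375, -0.03768351,  0.04194324,
       -0.04332713]), 'joint_efforts': array([ 2.99103849e-03, -5.20394647e+01,  4.64797318e+01,  1.65654626e-02,
        3.95705570e-05,  3.93572364e-06]), 'ee_pos': array([ 0.1375863 , -0.53252686,  0.40399978]), 'tcp_rot': array([-1.79927382e+02,  6.14743325e-04,  1.44864822e+01]), 'wrist_force': array([-0.08198779, -0.29602122,  0.70723553]), 'torque': array([-0.01715442,  0.05522072,  0.02415425]), 'opening': 0.08547340020313819} 0.1547
side {'camera_matrix': array([[403.30136073,   0.        , 329.23629466],
       [  0.        , 403.30136073, 193.69347784],
       [  0.        ,   0.        ,   1.        ]]), 'D': array([-0.09293503,  0.        ,  0.        ,  0.        ,  0.        ]), 'xyz': array([0.53694246, 1.17672321, 0.78150457]), 'rotation': array([5.87042094e+01, 1.08614151e-01, 1.76255251e+02])}
top {'camera_matrix': array([[370.32397585,   0.        , 321.82850218],
       [  0.        , 370.32397585, 202.5424235 ],
       [  0.        ,   0.        ,   1.        ]]), 'D': array([-0.07352904,  0.        ,  0.        ,  0.        ,  0.        ]), 'xyz': array([0.33058592, 0.03810437, 1.08196749]), 'rotation': array([  7.88917264,   0.7042861 , -90.96651088])}
```

View pics/side0.png

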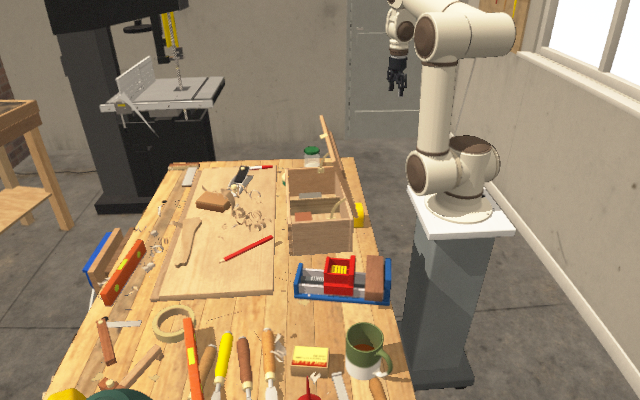

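View pics/top0.png

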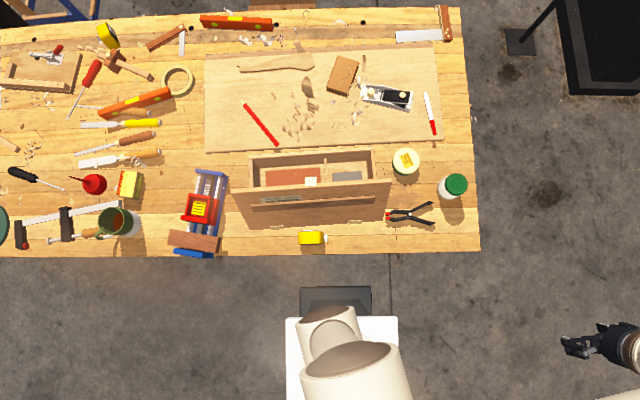

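```bash
cat > h.py <<'E'
import numpy as np, cv2
from scipy.spatial.transform import Rotation as Ro
from workcell import status, viewer, bot
def ray(n,uv):
    p=viewer.camera_params(n)
    u=cv2.undistortPoints(np.array(uv,float).reshape(-1,1,2),p["camera_matrix"],p["D"]).reshape(-1,2)
    d=np.c_[u[:,0],-u[:,1],-np.ones(len(u))]
    return p["xyz"],Ro.from_euler("xyz",p["rotation"],degrees=True).apply(d)
def onz(n,uv,z):
    c,d=ray(n,uv); return c+d*((z-c[2])/d[:,2])[:,None]
def proj(n,P):
    p=viewer.camera_params(n); q=Ro.from_euler("xyz",p["rotation"],degrees=True).inv().apply(np.atleast_2d(P)-p["xyz"])
    q=q*[1,-1,-1]
    return cv2.projectPoints(q,np.zeros(3),np.zeros(3),p["camera_matrix"],p["D"])[0].reshape(-1,2)
E
python3 - <<'E'
from h import *
a=cv2.imread("pics/top0.png")[160:270,140:250]; cv2.imwrite("pics/t1.png",cv2.resize(a,(770,770),interpolation=cv2.INTER_CUBIC)[:, :][:600] if 0 else cv2.resize(a,(594,594),interpolation=cv2.INTER_CUBIC))
a=cv2.imread("pics/side0.png")[240:320,280:400]; cv2.imwrite("pics/s1.png",cv2.resize(a,(780,520),interpolation=cv2.INTER_CUBIC))
E
```

```text
(no output)
```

View pics/t1.png

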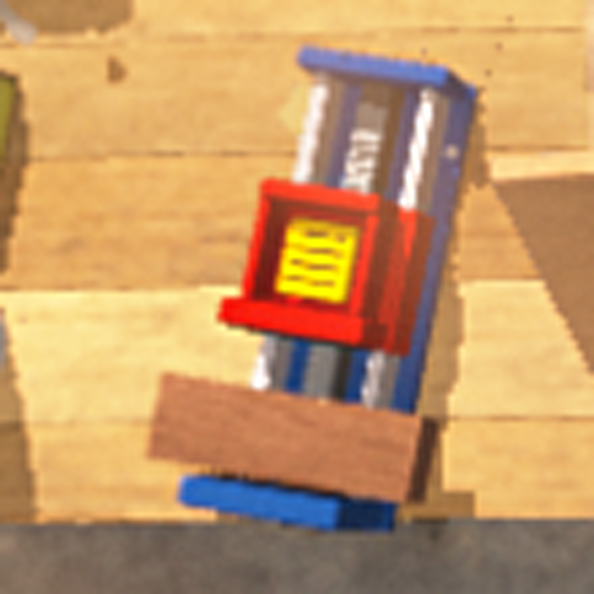

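View pics/s1.png

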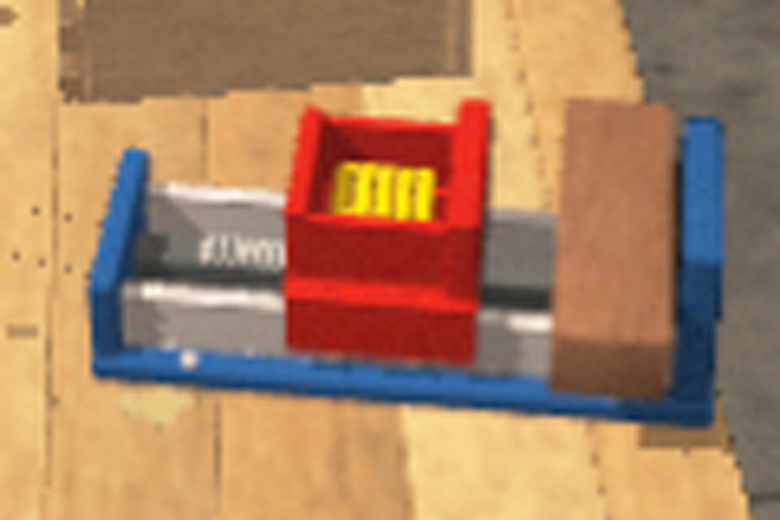

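Run:
```python
from h import *
f=lambda P:[((x+.5)/5.4-.5+140,(y+.5)/5.4-.5+160) for x,y in P]
g=lambda P:[((x+.5)/6.5-.5+280,(y+.5)/6.5-.5+240) for x,y in P]
np.set_printoptions(precision=4,suppress=True)
a=cv2.imread("pics/top0.png"); hsv=cv2.cvtColor(a,cv2.COLOR_BGR2HSV)
m=cv2.inRange(hsv,(22,180,120),(35,255,255)); mm=np.zeros_like(m); mm[195:220,188:210]=m[195:220,188:210]
mm=cv2.morphologyEx(mm,cv2.MORPH_CLOSE,np.ones((3,3)))
c=max(cv2.findContours(mm,0,2)[0],key=cv2.contourArea); r=cv2.minAreaRect(c); print("pad rect",r, onz("top",[r[0]],.074))
print("pad corners",onz("top",f([(288,222),(362,230),(350,303),(277,293)]),.074), "mean",onz("top",f([(319,262)]),.074))
print("wall top corners (outer rear)",onz("top",f([(263,178),(382,194)]),.090))
print("wall inner",onz("top",f([(281,201),(364,208)]),.090))
print("jawplate top front edge",onz("top",f([(218,318),(360,345)]),.095))
print("endstop top far",onz("top",f([(303,47),(450,68)]),.052))
print("fixed jaw top",onz("top",f([(184,476),(342,498)]),.090), onz("top",f([(178,500),(335,527)]),.090))
print("block top",onz("top",f([(163,374),(423,416),(409,500),(148,458)]),.072))
print("side pad", onz("side",g([(336,165),(434,170)]),.074))
print("side wall outer top near/far",onz("side",g([(288,212),(305,105)]),.090))
print("side jawplate top outer",onz("side",g([(487,216),(490,100)]),.095))
print("side endstop top", onz("side",g([(93,280),(128,150)]),.052))
print("side tool box nearest", )
```

```text
pad rect ((198.3783721923828, 207.72972106933594), (12.494322776794434, 13.480716705322266), 9.462323188781738) [[0.4623 0.3912 0.074 ]]
pad corners [[0.4823 0.4073 0.074 ]
 [0.4774 0.3683 0.074 ]
 [0.4397 0.3736 0.074 ]
 [0.4455 0.412  0.074 ]] mean [[0.4612 0.3904 0.074 ]]
wall top corners (outer rear) [[0.5028 0.4152 0.09  ]
 [0.4933 0.3532 0.09  ]]
wall inner [[0.4908 0.4054 0.09  ]
 [0.4863 0.3623 0.09  ]]
jawplate top front edge [[0.431  0.4342 0.095 ]
 [0.4163 0.3609 0.095 ]]
endstop top far [[0.58   0.4104 0.052 ]
 [0.5666 0.3304 0.052 ]]
fixed jaw top [[0.3521 0.4512 0.09  ]
 [0.3404 0.37   0.09  ]] [[0.3402 0.454  0.09  ]
 [0.3261 0.3733 0.09  ]]
block top [[0.4048 0.4716 0.072 ]
 [0.3816 0.335  0.072 ]
 [0.3392 0.3415 0.072 ]
 [0.3619 0.478  0.072 ]]
side pad [[0.4804 0.3747 0.074 ]
 [0.4413 0.3804 0.074 ]]
side wall outer top near/far [[0.5021 0.4187 0.09  ]
 [0.4917 0.3555 0.09  ]]
side jawplate top outer [[0.4266 0.4316 0.095 ]
 [0.4173 0.3635 0.095 ]]
side endstop top [[0.5791 0.4114 0.052 ]
 [0.5651 0.3346 0.052 ]]
side tool box nearest
```

Run:
```python
from h import *
a=cv2.imread("pics/top0.png")[140:260,220:480]; cv2.imwrite("pics/t2.png",cv2.resize(a,(780,360),interpolation=cv2.INTER_CUBIC))
a=cv2.imread("pics/side0.png")[105:265,270:390]; cv2.imwrite("pics/s2.png",cv2.resize(a,(450,600),interpolation=cv2.INTER_CUBIC))
```

```text
(no output)
```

View pics/t2.png

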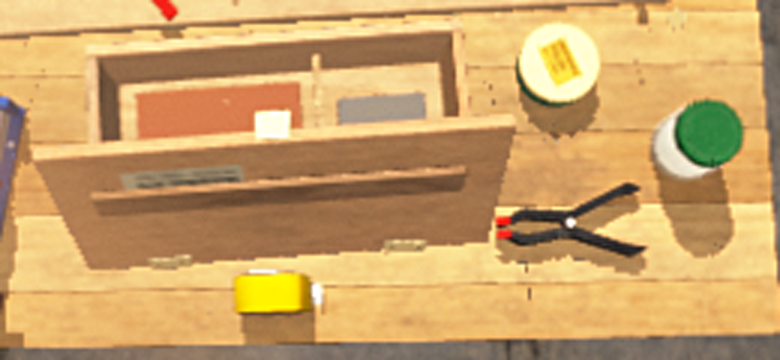

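View pics/s2.png

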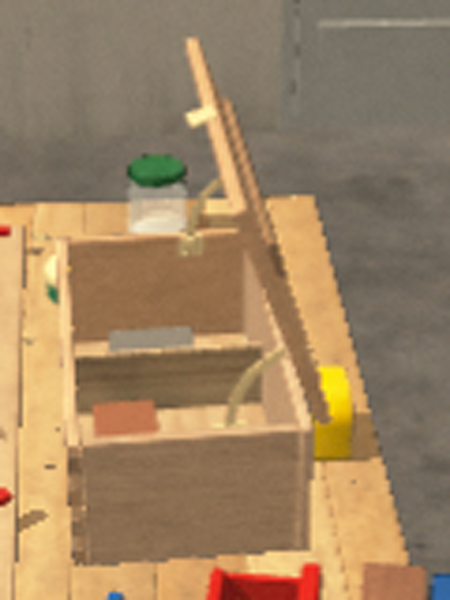

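Run:
```python
from h import *
T=[((x+.5)/3-.5+220,(y+.5)/3-.5+140) for x,y in [(33,152),(515,120)]]
S=[((x+.5)/3.75-.5+270,(y+.5)/3.75-.5+105) for x,y in [(190,40),(225,100)]]
for t in T:
  for s in S:
    c1,d1=ray("top",[t]);c2,d2=ray("side",[s]);d1=d1[0];d2=d2[0]
    k=np.linalg.lstsq(np.c_[d1,-d2],c2-c1,rcond=None)[0]
    print(c1+k[0]*d1,c2+k[1]*d2)
```

```text
[0.44872785 0.21184367 0.4162082 ] [0.49678129 0.20715633 0.42351227]
[0.45491322 0.22093985 0.38135215] [0.4739678  0.21854441 0.38410834]
[ 0.4841869  -0.1028138   0.30912731] [ 0.48394303 -0.10278378  0.30907336]
[ 0.49409991 -0.11190829  0.2592502 ] [ 0.4526856  -0.1052707   0.24980887]
```

>>> move_arm:
  commands:
    - {"claw":-1,"travel":[0,0,-3],"turn":6}
    - {"claw":-1,"travel":[0,0,-3],"turn":6}
    - {"claw":-1,"travel":[0,0,-3],"turn":6}
    - {"claw":-1,"travel":[0,0,-3],"turn":5.9}
    - {"claw":-1,"travel":[0,0,0],"turn":0}
  squeeze: 20

```text
time: 0.52
ee_pos: [0.1374, -0.5317, 0.5302]
tcp_rot: [179.6, -0.2, -9.8]
wrist_force: [-0.5, 0.2, -0.0]
opening: 0.0255
```

```bash
cat > d.py <<'E'
from h import *
import sys
o=status.get_obs(); t=np.array([float(v) for v in sys.argv[1:4]])
R=Ro.from_euler("xyz",o["tcp_rot"],degrees=True)
print("t",o["time"],"pos",o["ee_pos"].round(4),"rot",o["tcp_rot"].round(2),"F",o["wrist_force"].round(2),"open",round(o["opening"],4),"q",o["q"].round(1))
print("tool delta cm",(R.inv().apply(t-o["ee_pos"])*100).round(2))
E
python3 d.py .471 .390 .525; python3 -c "
from h import *
print(onz('top',[(231,190.7)],.31))"
```

```text
t 0.5167 pos [ 0.1374 -0.5317  0.5302] rot [ 1.7965e+02 -1.6000e-01 -9.7800e+00] F [-0.53  0.24 -0.03] open 0.0255 q [-75.5  10.   30.1 109.7  -0.  114.3]
tool delta cm [ 1.722e+01 -9.650e+01 -3.000e-02]
[[0.46676771 0.23882694 0.31      ]]
```

>>> move_arm:
  commands:
    - {"claw":-1,"travel":[0.7,-3.8,0],"turn":0}
    - {"claw":-1,"travel":[0.7,-3.8,0],"turn":0}
    - {"claw":-1,"travel":[0.7,-3.8,0],"turn":0}
    - {"claw":-1,"travel":[0.7,-3.8,0],"turn":0}
    - {"claw":-1,"travel":[0.7,-3.8,0],"turn":0}

```text
time: 0.93
ee_pos: [0.2033, -0.3492, 0.5242]
tcp_rot: [-180.0, 0.0, -9.4]
wrist_force: [1.0, -0.0, -0.2]
opening: -0.0002
```

>>> move_arm:
  commands:
    - {"claw":-1,"travel":[0.7,-3.8,0],"turn":0}
    - {"claw":-1,"travel":[0.7,-3.8,0],"turn":0}
    - {"claw":-1,"travel":[0.7,-3.8,0],"turn":0}
    - {"claw":-1,"travel":[0.7,-3.8,0],"turn":0}
    - {"claw":-1,"travel":[0.7,-3.8,0],"turn":0}

```text
time: 1.35
ee_pos: [0.2686, -0.1674, 0.5246]
tcp_rot: [180.0, -0.0, -9.5]
wrist_force: [1.8, 0.3, -1.1]
opening: 0.0
```

>>> move_arm:
  commands:
    - {"claw":-1,"travel":[0.7,-3.8,0],"turn":0}
    - {"claw":-1,"travel":[0.7,-3.8,0],"turn":0}
    - {"claw":-1,"travel":[0.7,-3.8,0],"turn":0}
    - {"claw":-1,"travel":[0.7,-3.8,0],"turn":0}
    - {"claw":-1,"travel":[0.7,-3.8,0],"turn":0}

```text
time: 1.77
ee_pos: [0.3274, -0.0349, 0.5251]
tcp_rot: [-178.0, 0.0, -6.7]
wrist_force: [0.8, 0.0, -0.5]
opening: 0.0004
```

>>> move_arm:
  commands:
    - {"claw":-1,"travel":[0.7,-3.8,0],"turn":0}
    - {"claw":-1,"travel":[0.7,-3.8,0],"turn":0}
    - {"claw":-1,"travel":[0.7,-3.8,0],"turn":0}
    - {"claw":-1,"travel":[0.7,-3.8,0],"turn":0}
    - {"claw":-1,"travel":[0.7,-3.8,0],"turn":0}

```text
time: 2.18
ee_pos: [0.3715, 0.0127, 0.5375]
tcp_rot: [-172.8, 0.1, -0.1]
wrist_force: [-0.2, -0.2, -0.2]
opening: -0.0001
```

```bash
python3 d.py .471 .390 .30
```

```text
t 2.1833 pos [0.3715 0.0127 0.5375] rot [-1.7279e+02  9.0000e-02 -1.4000e-01] F [-0.25 -0.23 -0.23] open -0.0001 q [ -0.2 -13.4   8.1 111.6   7.2 179.9]
tool delta cm [  9.9  -34.47  28.29]
```

>>> move_arm:
  commands:
    - {"claw":-1,"travel":[0,0,0],"turn":-7}
    - {"claw":-1,"travel":[0,0,0],"turn":-7}
    - {"claw":-1,"travel":[0,0,0],"turn":-7}
    - {"claw":-1,"travel":[0,0,0],"turn":-7}
    - {"claw":-1,"travel":[0,0,0],"turn":0}

```text
time: 2.6
ee_pos: [0.3711, 0.0126, 0.5376]
tcp_rot: [-173.7, -3.3, 28.0]
wrist_force: [0.1, 0.2, -0.1]
opening: -0.0
```

```bash
python3 d.py .471 .390 .30
```

```text
t 2.6 pos [0.3711 0.0126 0.5376] rot [-173.66   -3.31   27.99] F [ 0.06  0.19 -0.1 ] open -0.0 q [ -0.2 -13.5   8.1 111.6   7.2 151.6]
tool delta cm [ 25.12 -25.67  28.26]
```

Run:
```python
from h import *
cv2.imwrite("pics/side1.png",viewer.camera("side"));cv2.imwrite("pics/top1.png",viewer.camera("top"))
```

```text
(no output)
```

View pics/side1.png

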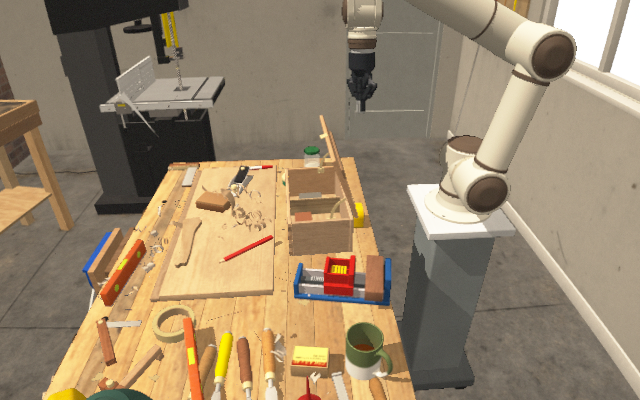

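View pics/top1.png

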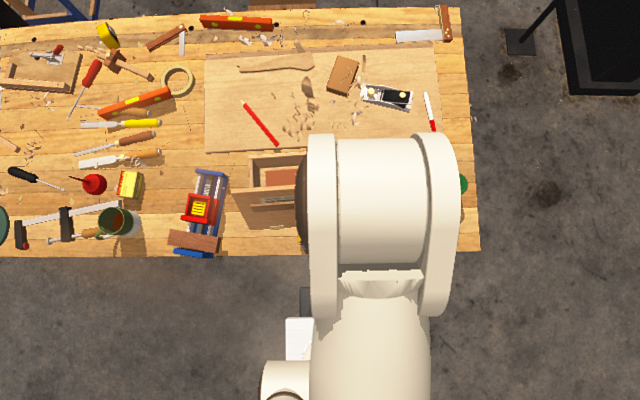

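>>> move_arm:
  commands:
    - {"claw":-1,"travel":[0,0,0],"turn":-7.1}
    - {"claw":-1,"travel":[0,0,0],"turn":-7.1}
    - {"claw":-1,"travel":[0,0,0],"turn":-7.1}
    - {"claw":-1,"travel":[0,0,0],"turn":-7.1}
    - {"claw":-1,"travel":[0,0,0],"turn":-7.1}

```text
time: 3.12
ee_pos: [0.3707, 0.0125, 0.5375]
tcp_rot: [-176.8, -6.4, 63.2]
wrist_force: [0.0, 1.2, -0.4]
opening: -0.0
```

>>> move_arm:
  commands:
    - {"claw":-1,"travel":[0,0,0],"turn":-7.1}
    - {"claw":-1,"travel":[0,0,0],"turn":-7.1}
    - {"claw":-1,"travel":[0,0,0],"turn":-7.1}
    - {"claw":-1,"travel":[0,0,0],"turn":-7.1}
    - {"claw":-1,"travel":[0,0,0],"turn":-7.1}

```text
time: 3.53
ee_pos: [0.3707, 0.0125, 0.5375]
tcp_rot: [178.9, -7.1, 99.0]
wrist_force: [0.4, 0.7, 0.5]
opening: -0.0002
```

>>> move_arm:
  commands:
    - {"claw":-1,"travel":[0,0,0],"turn":-7.1}
    - {"claw":-1,"travel":[0,0,0],"turn":-7.1}
    - {"claw":-1,"travel":[0,0,0],"turn":-7.1}
    - {"claw":-1,"travel":[0,0,0],"turn":-7.1}
    - {"claw":-1,"travel":[0,0,0],"turn":-7.1}

```text
time: 3.95
ee_pos: [0.3707, 0.0125, 0.5375]
tcp_rot: [175.0, -5.1, 134.7]
wrist_force: [-0.7, -0.1, 0.2]
opening: -0.0001
```

>>> move_arm:
  commands:
    - {"claw":-1,"travel":[0,0,0],"turn":-7.1}
    - {"claw":-1,"travel":[0,0,0],"turn":-7.1}
    - {"claw":-1,"travel":[0,0,0],"turn":-7.1}
    - {"claw":-1,"travel":[0,0,0],"turn":-7.1}
    - {"claw":-1,"travel":[0,0,0],"turn":0}

```text
time: 4.37
ee_pos: [0.3707, 0.0125, 0.5375]
tcp_rot: [173.2, -2.1, 163.0]
wrist_force: [-0.7, -0.1, -0.3]
opening: 0.0002
```

```bash
cat > d.py <<'E'
from h import *
import sys
# args: desired FINGERTIP world position (173 mm ahead)
o=status.get_obs(); t=np.array([float(v) for v in sys.argv[1:4]])
R=Ro.from_euler("xyz",o["tcp_rot"],degrees=True); M=R.as_matrix()
tip=o["ee_pos"]+.173*M[:,2]
print("t",round(o["time"],2),"pos",o["ee_pos"].round(4),"tip",tip.round(4),"F",o["wrist_force"].round(2),"open",round(o["opening"],4),"q",o["q"].round(1),"rot",o["tcp_rot"].round(2))
print("axes x",M[:,0].round(3),"y",M[:,1].round(3),"z",M[:,2].round(3), "yaw of x",np.degrees(np.arctan2(M[1,0],M[0,0])).round(2))
print("tool delta cm",(R.inv().apply(t-tip)*100).round(2))
u=np.array([np.cos(np.radians(-9.4)),np.sin(np.radians(-9.4)),0])
print("1cm along clamp +x:",R.inv().apply(u).round(3)," 1cm up:",R.inv().apply([0,0,1]).round(3))
E
python3 d.py .471 .390 .33
```

```text
t 4.37 pos [0.3707 0.0125 0.5375] tip [0.3705 0.0339 0.3658] F [-0.69 -0.08 -0.29] open 0.0002 q [ -0.2 -13.5   8.  111.6   7.1  16.9] rot [173.2   -2.15 162.97]
axes x [-0.956  0.293  0.037] y [0.295 0.948 0.118] z [-0.001  0.124 -0.992] yaw of x 162.97
tool delta cm [ 0.69 36.3   7.96]
1cm along clamp +x: [-0.99   0.136 -0.021]  1cm up: [ 0.037  0.118 -0.992]
```

>>> move_arm:
  commands:
    - {"claw":-1,"travel":[0,0,0],"turn":-3.8}
    - {"claw":-1,"travel":[0,0,0],"turn":-3.8}
    - {"claw":-1,"travel":[0,3.8,0],"turn":0}
    - {"claw":-1,"travel":[0,3.8,0],"turn":0}
    - {"claw":-1,"travel":[0,3.8,0],"turn":0}

```text
time: 4.78
ee_pos: [0.3897, 0.1249, 0.5517]
tcp_rot: [173.0, -1.3, 169.8]
wrist_force: [0.9, -1.5, 0.8]
opening: -0.0
```

>>> move_arm:
  commands:
    - {"claw":-1,"travel":[0,3.8,0],"turn":0}
    - {"claw":-1,"travel":[0,3.8,0],"turn":0}
    - {"claw":-1,"travel":[0,3.8,0],"turn":0}
    - {"claw":-1,"travel":[0,3.8,0],"turn":0}
    - {"claw":-1,"travel":[0,3.8,0],"turn":0}

```text
time: 5.2
ee_pos: [0.4214, 0.3119, 0.5746]
tcp_rot: [173.0, -1.3, 170.0]
wrist_force: [1.5, -1.5, 0.7]
opening: -0.0002
```

```bash
python3 d.py .471 .390 .15
```

```text
t 5.2 pos [0.4214 0.3119 0.5746] tip [0.4212 0.3334 0.4029] F [ 1.5  -1.48  0.66] open -0.0002 q [ 35.3   7.   32.  110.9   5.8  45.6] rot [172.99  -1.29 169.99]
axes x [-0.985  0.174  0.023] y [0.175 0.977 0.122] z [-0.001  0.124 -0.992] yaw of x 169.99
tool delta cm [-4.49  3.32 25.8 ]
1cm along clamp +x: [-1.     0.013 -0.021]  1cm up: [ 0.023  0.122 -0.992]
```

>>> move_arm:
  commands:
    - {"claw":-1,"travel":[-2.2,1.3,0],"turn":-0.5}
    - {"claw":-1,"travel":[-2.2,1.3,0],"turn":0}
    - {"claw":-1,"travel":[0,0,4],"turn":0}
    - {"claw":-1,"travel":[0,0,4],"turn":0}
    - {"claw":-1,"travel":[0,0,4],"turn":0}

```text
time: 5.62
ee_pos: [0.4704, 0.3441, 0.4557]
tcp_rot: [173.0, -1.2, 170.5]
wrist_force: [-0.8, 0.4, -0.9]
opening: -0.0001
```

>>> move_arm:
  commands:
    - {"claw":-1,"travel":[0,0,4],"turn":0}
    - {"claw":-1,"travel":[0,0,4],"turn":0}
    - {"claw":-1,"travel":[0,0,4],"turn":0}
    - {"claw":-1,"travel":[0,0,0],"turn":0}
    - {"claw":-1,"travel":[0,0,0],"turn":0}

```text
time: 6.03
ee_pos: [0.4686, 0.3577, 0.3372]
tcp_rot: [173.2, -1.4, 170.7]
wrist_force: [-0.3, -0.4, 0.4]
opening: 0.0004
```

```bash
python3 d.py .471 .390 .10;  python3 - <<'E'
from h import *
cv2.imwrite("pics/side2.png",viewer.camera("side"));a=viewer.camera("top")
cv2.imwrite("pics/top2.png",a)
E
```

```text
t 6.03 pos [0.4686 0.3577 0.3372] tip [0.4678 0.3787 0.1655] F [-0.3  -0.4   0.41] open 0.0004 q [36.3  7.1  4.8 83.7  5.8 45.9] rot [173.16  -1.39 170.66]
axes x [-0.986  0.162  0.024] y [0.164 0.979 0.119] z [-0.004  0.121 -0.993] yaw of x 170.66
tool delta cm [-0.29  0.38  6.63]
1cm along clamp +x: [-1.     0.002 -0.024]  1cm up: [ 0.024  0.119 -0.993]
```

View pics/side2.png

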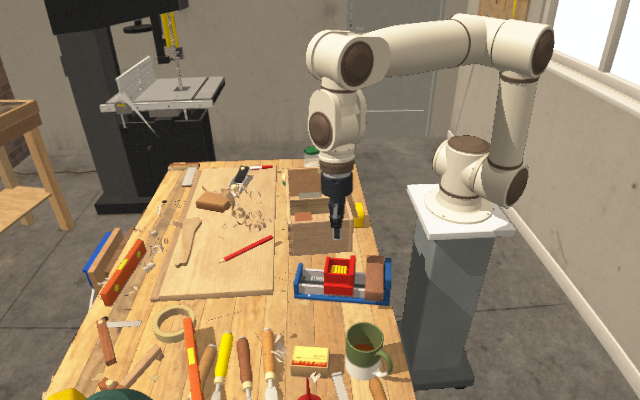

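View pics/top2.png

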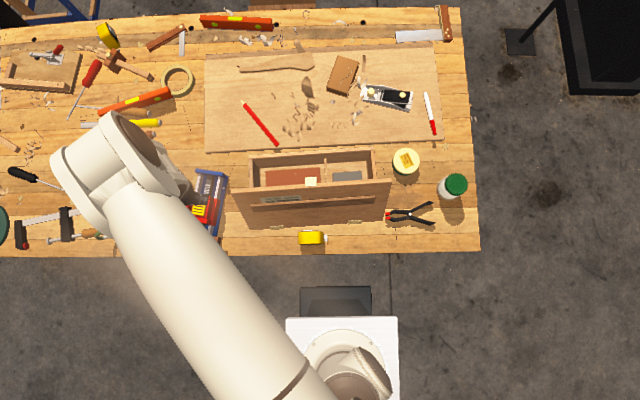

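>>> move_arm:
  commands:
    - {"claw":-1,"travel":[-0.3,0.4,3],"turn":0}
    - {"claw":-1,"travel":[0,0,3],"turn":0}
    - {"claw":-1,"travel":[0,0,0.6],"turn":0}
    - {"claw":-1,"travel":[0,0,0],"turn":0}
    - {"claw":-1,"travel":[0,0,0],"turn":0}

```text
time: 6.55
ee_pos: [0.4731, 0.3696, 0.2763]
tcp_rot: [172.9, -1.1, 170.9]
wrist_force: [-0.5, -0.2, 0.9]
opening: -0.0002
```

```bash
python3 d.py .471 .390 .08;  python3 - <<'E'
from h import *
a=viewer.camera("side"); cv2.imwrite("pics/s3.png",cv2.resize(a[180:320,270:410],(590,590),interpolation=cv2.INTER_CUBIC))
E
```

```text
t 6.55 pos [0.4731 0.3696 0.2763] tip [0.4733 0.3913 0.1047] F [-0.55 -0.24  0.93] open -0.0002 q [36.9  8.6 -0.3 76.7  5.7 46.4] rot [172.87  -1.08 170.86]
axes x [-0.987  0.159  0.019] y [0.16  0.979 0.124] z [ 0.001  0.126 -0.992] yaw of x 170.86
tool delta cm [ 0.16 -0.47  2.43]
1cm along clamp +x: [-1.    -0.002 -0.019]  1cm up: [ 0.019  0.124 -0.992]
```

View pics/s3.png

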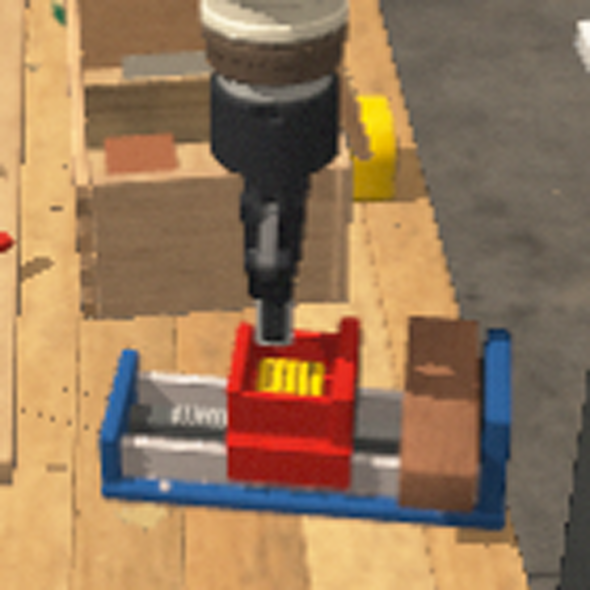

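Run:
```python
from h import *
print(proj("side",[[.4733,.3913,.1047],[.4733-.0023,.3913-.0143,.103],[.4733+.0023,.3913+.0143,.107],[.4733,.3913,.095]]), proj("side",[[.462,.391,.074]]))
c,d=ray("side",[(335.0,261.3)]);k=(.395-c[1])/d[0,1];print(c+k*d)
```

```text
[[334.53245058 260.04161526]
 [334.9951771  256.87177382]
 [334.05891457 263.11035958]
 [334.5125213  262.93888776]] [[338.8092334 268.8290041]]
[[0.4723857  0.395      0.10363605]]
```

>>> move_arm:
  commands:
    - {"claw":-1,"travel":[0.2,-0.4,1.2],"turn":0}
    - {"claw":-1,"travel":[0,-0.15,1.2],"turn":0}
    - {"claw":-1,"travel":[0,0,0],"turn":0}
    - {"claw":-1,"travel":[0,0,0],"turn":0}

```text
time: 6.93
ee_pos: [0.4697, 0.3673, 0.2493]
tcp_rot: [173.0, -1.2, 170.9]
wrist_force: [0.0, 0.3, 0.4]
opening: -0.0004
```

```bash
python3 d.py .4705 .390 .069
```

```text
t 6.93 pos [0.4697 0.3673 0.2493] tip [0.4695 0.3887 0.0777] F [0.01 0.29 0.45] open -0.0004 q [37.   8.5 -3.4 73.9  5.7 46.3] rot [172.99  -1.19 170.9 ]
axes x [-0.987  0.158  0.021] y [0.16  0.98  0.122] z [-0.001  0.124 -0.992] yaw of x 170.9
tool delta cm [-0.09  0.04  0.88]
1cm along clamp +x: [-1.    -0.003 -0.021]  1cm up: [ 0.021  0.122 -0.992]
```

Not yet touching; now press in small steps.

>>> move_arm:
  commands:
    - {"claw":-1,"travel":[0,0,0.3],"turn":0}
    - {"claw":-1,"travel":[0,0,0],"turn":0}
    - {"claw":-1,"travel":[0,0,0],"turn":0}

```text
time: 7.18
ee_pos: [0.47, 0.3679, 0.2468]
tcp_rot: [172.9, -1.1, 170.9]
wrist_force: [0.7, -0.2, 1.9]
opening: 0.0
```

>>> move_arm:
  commands:
    - {"claw":-1,"travel":[0,0,0.2],"turn":0}
    - {"claw":-1,"travel":[0,0,0],"turn":0}
    - {"claw":-1,"travel":[0,0,0],"turn":0}

```text
time: 7.43
ee_pos: [0.4699, 0.368, 0.2444]
tcp_rot: [173.0, -1.1, 170.9]
wrist_force: [2.4, -0.4, 4.0]
opening: -0.0
```

>>> move_arm:
  commands:
    - {"claw":-1,"travel":[0,0,0.2],"turn":0}
    - {"claw":-1,"travel":[0,0,0],"turn":0}
    - {"claw":-1,"travel":[0,0,0],"turn":0}

```text
time: 7.68
ee_pos: [0.4697, 0.3682, 0.2421]
tcp_rot: [173.0, -1.2, 170.9]
wrist_force: [1.8, -0.7, 4.1]
opening: -0.0001
```

```bash
python3 d.py .4705 .390 .069
```

```text
t 7.68 pos [0.4697 0.3682 0.2421] tip [0.4696 0.3896 0.0704] F [ 1.81 -0.72  4.06] open -0.0001 q [37.   8.7 -3.9 73.1  5.7 46.4] rot [172.98  -1.17 170.91]
axes x [-0.987  0.158  0.02 ] y [0.159 0.98  0.122] z [-0.001  0.124 -0.992] yaw of x 170.91
tool delta cm [-0.08  0.03  0.14]
1cm along clamp +x: [-1.    -0.003 -0.021]  1cm up: [ 0.02   0.122 -0.992]
```

>>> move_arm:
  commands:
    - {"claw":-1,"travel":[0,0,0.15],"turn":0}
    - {"claw":-1,"travel":[0,0,0],"turn":0}
    - {"claw":-1,"travel":[0,0,0],"turn":0}

```text
time: 7.93
ee_pos: [0.4697, 0.3683, 0.2406]
tcp_rot: [173.0, -1.2, 170.9]
wrist_force: [1.0, -1.2, 5.2]
opening: -0.0002
```

>>> move_arm:
  commands:
    - {"claw":-1,"travel":[0,0,0.15],"turn":0}
    - {"claw":-1,"travel":[0,0,0],"turn":0}
    - {"claw":-1,"travel":[0,0,0],"turn":0}

```text
time: 8.18
ee_pos: [0.4696, 0.3684, 0.2391]
tcp_rot: [173.0, -1.2, 170.9]
wrist_force: [0.4, -2.7, 6.5]
opening: -0.0001
```

```bash
python3 d.py .4705 .390 .069;python3 - <<'E'
from h import *
a=viewer.camera("side"); cv2.imwrite("pics/s4.png",cv2.resize(a[230:310,280:380],(750,600),interpolation=cv2.INTER_CUBIC))
E
```

```text
t 8.18 pos [0.4696 0.3684 0.2391] tip [0.4695 0.3898 0.0674] F [ 0.4  -2.73  6.5 ] open -0.0001 q [37.1  8.8 -4.2 72.8  5.7 46.4] rot [173.01  -1.19 170.9 ]
axes x [-0.987  0.158  0.021] y [0.159 0.98  0.122] z [-0.001  0.123 -0.992] yaw of x 170.9
tool delta cm [-0.1   0.06 -0.16]
1cm along clamp +x: [-1.    -0.003 -0.021]  1cm up: [ 0.021  0.122 -0.992]
```

View pics/s4.png

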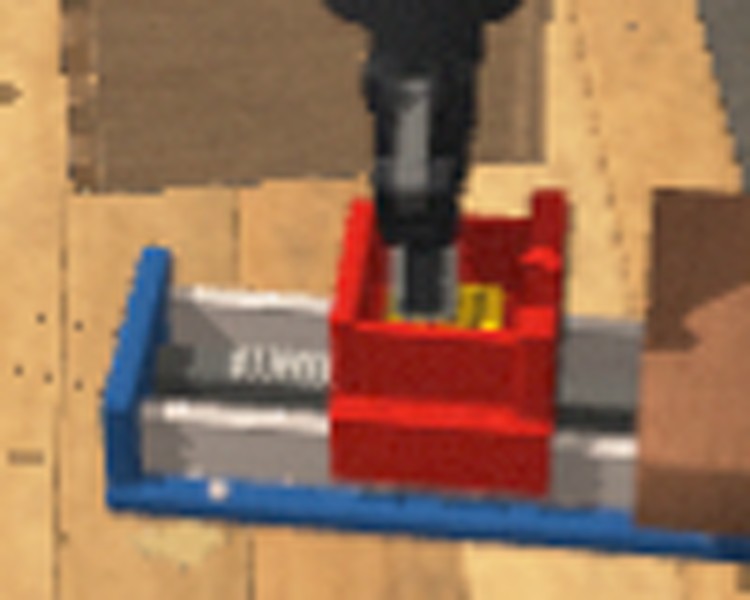

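>>> move_arm:
  commands:
    - {"claw":-1,"travel":[-0.4,0,-0.01],"turn":0}
    - {"claw":-1,"travel":[-0.4,0,-0.01],"turn":0}
    - {"claw":-1,"travel":[-0.4,0,-0.01],"turn":0}
    - {"claw":-1,"travel":[-0.4,0,-0.01],"turn":0}
    - {"claw":-1,"travel":[-0.4,0,-0.01],"turn":0}

```text
time: 8.65
ee_pos: [0.489, 0.3653, 0.2389]
tcp_rot: [173.0, -1.3, 170.9]
wrist_force: [-2.7, -3.3, 6.0]
opening: 0.0002
```

```bash
python3 d.py .535 .380 .067;python3 - <<'E'
from h import *
a=viewer.camera("side"); cv2.imwrite("pics/s5.png",cv2.resize(a[230:310,280:380],(750,600),interpolation=cv2.INTER_CUBIC))
E
```

```text
t 8.65 pos [0.489  0.3653 0.2389] tip [0.4885 0.3866 0.0673] F [-2.66 -3.34  5.96] open 0.0002 q [35.7 10.7 -2.  73.3  5.8 45. ] rot [173.03  -1.29 170.93]
axes x [-0.987  0.158  0.022] y [0.159 0.98  0.121] z [-0.003  0.123 -0.992] yaw of x 170.93
tool delta cm [-4.7   0.09 -0.07]
1cm along clamp +x: [-1.    -0.003 -0.023]  1cm up: [ 0.022  0.121 -0.992]
```

View pics/s5.png

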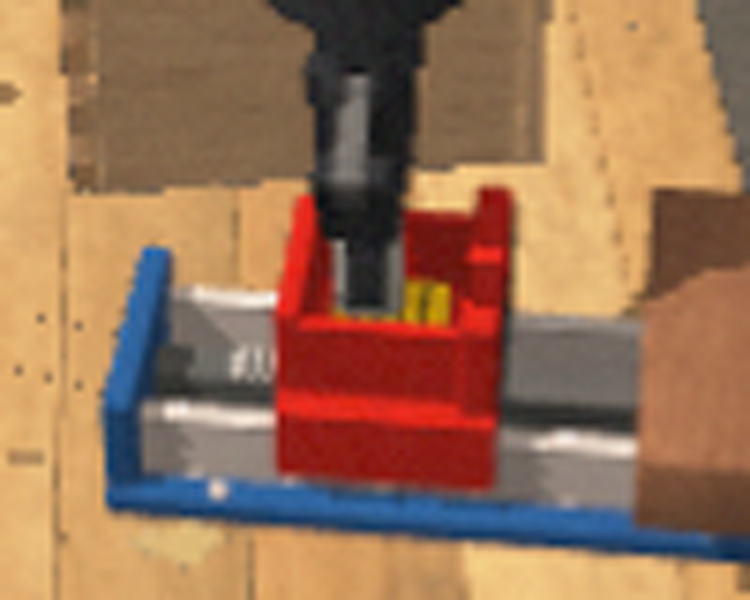

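>>> move_arm:
  commands:
    - {"claw":-1,"travel":[-0.5,0,-0.01],"turn":0}
    - {"claw":-1,"travel":[-0.5,0,-0.01],"turn":0}
    - {"claw":-1,"travel":[-0.5,0,-0.01],"turn":0}
    - {"claw":-1,"travel":[-0.5,0,-0.01],"turn":0}
    - {"claw":-1,"travel":[-0.5,0,-0.01],"turn":0}

```text
time: 9.12
ee_pos: [0.5137, 0.3612, 0.2389]
tcp_rot: [173.0, -1.3, 170.9]
wrist_force: [-2.4, -2.8, 5.2]
opening: 0.0
```

>>> move_arm:
  commands:
    - {"claw":-1,"travel":[-0.5,0,-0.01],"turn":0}
    - {"claw":-1,"travel":[-0.5,0,-0.01],"turn":0}
    - {"claw":-1,"travel":[-0.5,0,-0.01],"turn":0}
    - {"claw":-1,"travel":[0,0,0],"turn":0}

```text
time: 9.45
ee_pos: [0.5291, 0.3587, 0.2389]
tcp_rot: [173.0, -1.2, 170.9]
wrist_force: [0.6, -3.4, 5.3]
opening: -0.0
```

```bash
python3 d.py .535 .380 .067;python3 - <<'E'
from h import *
a=viewer.camera("side"); cv2.imwrite("pics/s6.png",cv2.resize(a[230:310,280:380],(750,600),interpolation=cv2.INTER_CUBIC))
E
```

```text
t 9.45 pos [0.5291 0.3587 0.2389] tip [0.5287 0.38   0.0672] F [ 0.6  -3.43  5.26] open -0.0 q [33.1 14.8  2.8 74.2  6.  42.5] rot [173.02  -1.24 170.9 ]
axes x [-0.987  0.158  0.022] y [0.16  0.98  0.121] z [-0.002  0.123 -0.992] yaw of x 170.9
tool delta cm [-0.62  0.09  0.02]
1cm along clamp +x: [-1.    -0.003 -0.022]  1cm up: [ 0.022  0.121 -0.992]
```

View pics/s6.png

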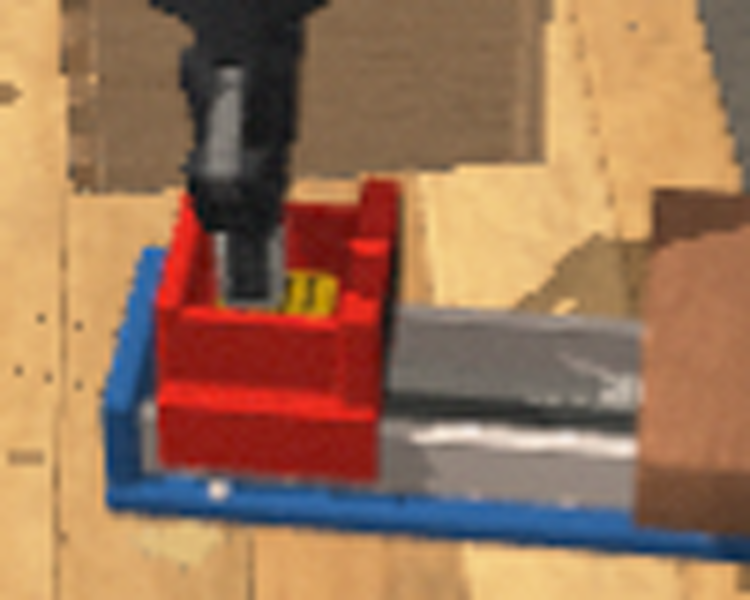

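>>> move_arm:
  commands:
    - {"claw":-1,"travel":[-0.3,0,-0.01],"turn":0}
    - {"claw":-1,"travel":[-0.3,0,-0.01],"turn":0}
    - {"claw":-1,"travel":[0,0,0],"turn":0}

```text
time: 9.75
ee_pos: [0.5347, 0.3578, 0.239]
tcp_rot: [173.0, -1.3, 170.9]
wrist_force: [-0.2, -3.4, 5.2]
opening: -0.0
```

>>> move_arm:
  commands:
    - {"claw":-1,"travel":[-0.2,0,0],"turn":0}
    - {"claw":-1,"travel":[0,0,0],"turn":0}
    - {"claw":-1,"travel":[0,0,0],"turn":0}

```text
time: 10.0
ee_pos: [0.5363, 0.3577, 0.239]
tcp_rot: [173.0, -1.3, 170.9]
wrist_force: [-2.4, -1.3, 6.0]
opening: -0.0002
```

>>> move_arm:
  commands:
    - {"claw":-1,"travel":[-0.2,0,0],"turn":0}
    - {"claw":-1,"travel":[0,0,0],"turn":0}
    - {"claw":-1,"travel":[0,0,0],"turn":0}

```text
time: 10.25
ee_pos: [0.5382, 0.3576, 0.239]
tcp_rot: [173.0, -1.3, 170.9]
wrist_force: [-3.5, -0.7, 5.5]
opening: 0.0
```

```bash
python3 d.py .535 .380 .067;python3 - <<'E'
from h import *
a=viewer.camera("side"); cv2.imwrite("pics/s7.png",cv2.resize(a[230:310,280:380],(750,600),interpolation=cv2.INTER_CUBIC))
E
```

```text
t 10.25 pos [0.5382 0.3576 0.239 ] tip [0.5377 0.3791 0.0674] F [-3.48 -0.72  5.51] open 0.0 q [32.5 15.8  4.  74.5  6.1 41.9] rot [172.98  -1.29 170.95]
axes x [-0.987  0.157  0.022] y [0.159 0.98  0.122] z [-0.003  0.124 -0.992] yaw of x 170.95
tool delta cm [0.28 0.04 0.05]
1cm along clamp +x: [-1.    -0.003 -0.023]  1cm up: [ 0.022  0.122 -0.992]
```

View pics/s7.png

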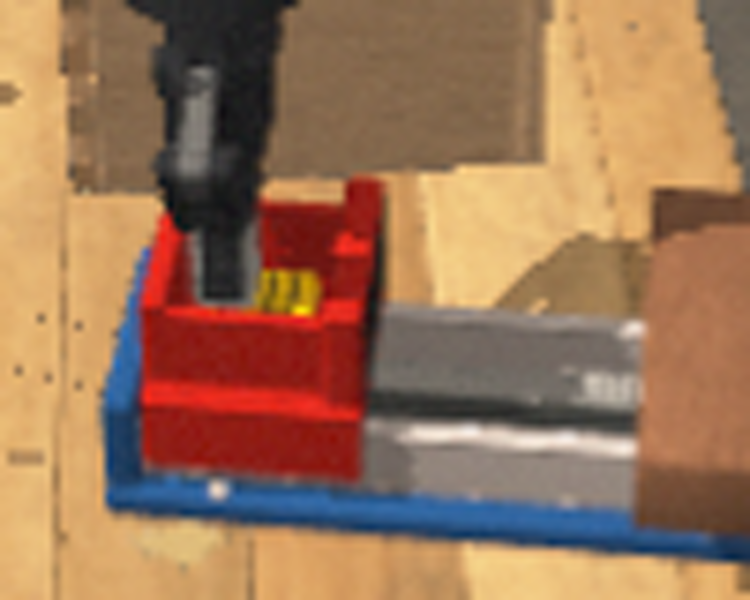

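>>> move_arm:
  commands:
    - {"claw":-1,"travel":[-0.2,0,0],"turn":0}
    - {"claw":-1,"travel":[-0.1,0,0],"turn":0}
    - {"claw":-1,"travel":[0,0,0],"turn":0}

```text
time: 10.55
ee_pos: [0.5412, 0.3571, 0.239]
tcp_rot: [173.0, -1.3, 170.9]
wrist_force: [-3.2, -0.1, 5.5]
opening: -0.0002
```

>>> move_arm:
  commands:
    - {"claw":-1,"travel":[-0.2,0,0],"turn":0}
    - {"claw":-1,"travel":[0,0,0],"turn":0}
    - {"claw":-1,"travel":[0,0,0],"turn":0}

```text
time: 10.8
ee_pos: [0.5426, 0.357, 0.2389]
tcp_rot: [173.0, -1.4, 171.0]
wrist_force: [-7.4, 0.4, 6.9]
opening: -0.0002
```

```bash
python3 d.py .535 .380 .067;python3 - <<'E'
from h import *
a=viewer.camera("side"); cv2.imwrite("pics/s8.png",cv2.resize(a[230:310,280:380],(750,600),interpolation=cv2.INTER_CUBIC))
E
```

```text
t 10.8 pos [0.5426 0.357  0.2389] tip [0.5419 0.3785 0.0673] F [-7.35  0.44  6.92] open -0.0002 q [32.3 16.3  4.6 74.7  6.2 41.6] rot [172.97  -1.37 170.98]
axes x [-0.987  0.157  0.024] y [0.159 0.98  0.122] z [-0.004  0.125 -0.992] yaw of x 170.98
tool delta cm [0.7  0.03 0.05]
1cm along clamp +x: [-1.    -0.004 -0.025]  1cm up: [ 0.024  0.122 -0.992]
```

View pics/s8.png

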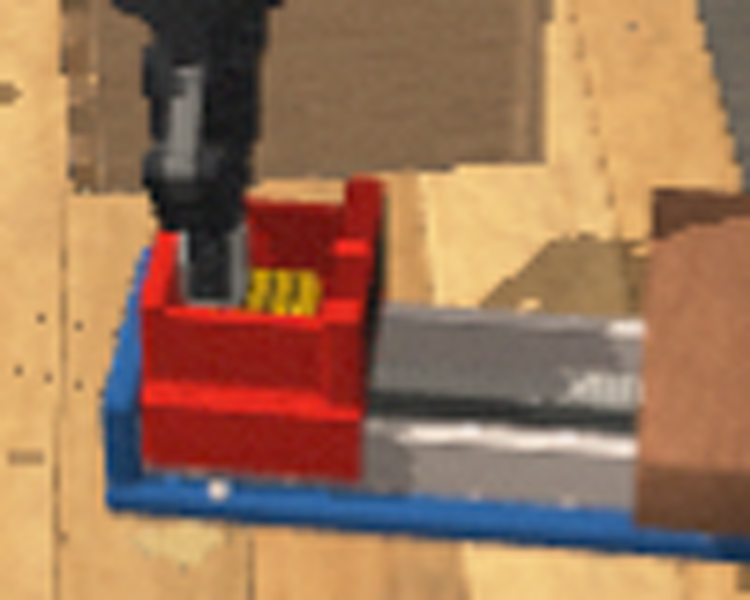

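>>> move_arm:
  commands:
    - {"claw":-1,"travel":[-0.2,0,0],"turn":0}
    - {"claw":-1,"travel":[-0.1,0,0],"turn":0}
    - {"claw":-1,"travel":[0,0,0],"turn":0}
    - {"claw":-1,"travel":[0,0,0],"turn":0}

```text
time: 11.18
ee_pos: [0.5437, 0.3569, 0.2389]
tcp_rot: [173.0, -1.7, 171.1]
wrist_force: [-22.2, 1.0, 13.4]
opening: -0.0002
```

```bash
python3 d.py .535 .380 .067;python3 - <<'E'
from h import *
a=viewer.camera("side"); cv2.imwrite("pics/s9.png",cv2.resize(a[230:310,280:380],(750,600),interpolation=cv2.INTER_CUBIC))
b=cv2.imread("pics/s8.png"); 
E
```

```text
t 11.18 pos [0.5437 0.3569 0.2389] tip [0.542  0.3785 0.0673] F [-22.18   0.97  13.43] open -0.0002 q [32.2 16.6  5.  75.   6.4 41.4] rot [172.99  -1.67 171.07]
axes x [-0.987  0.155  0.029] y [0.158 0.98  0.122] z [-0.01   0.125 -0.992] yaw of x 171.07
tool delta cm [0.71 0.03 0.05]
1cm along clamp +x: [-1.    -0.005 -0.03 ]  1cm up: [ 0.029  0.122 -0.992]
```

View pics/s9.png

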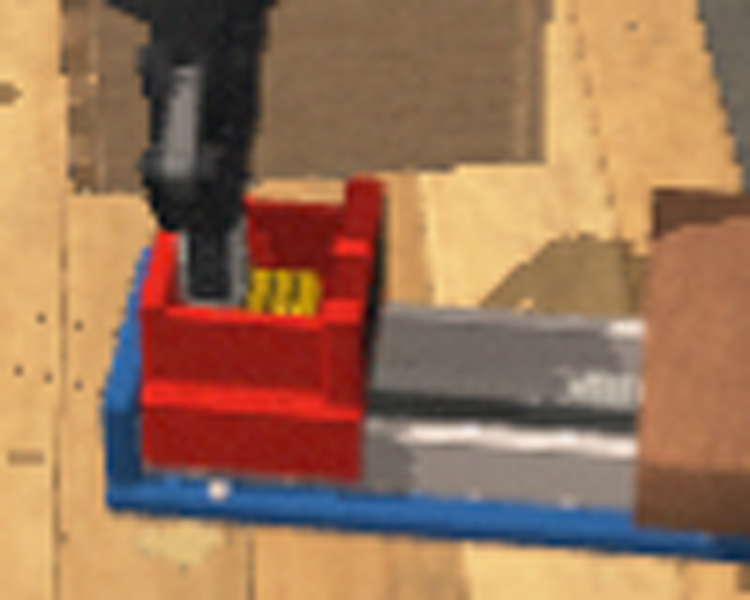

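>>> move_arm:
  commands:
    - {"claw":-1,"travel":[0.2,0,0],"turn":0}
    - {"claw":-1,"travel":[0,0.05,-0.4],"turn":0}
    - {"claw":-1,"travel":[0.02,0.1,-0.8],"turn":0}
    - {"claw":-1,"travel":[0.1,0.2,-1.5],"turn":0}
    - {"claw":-1,"travel":[0.1,0.3,-3],"turn":0}

```text
time: 11.65
ee_pos: [0.5425, 0.356, 0.2923]
tcp_rot: [173.3, -1.6, 170.9]
wrist_force: [0.4, -0.6, -0.2]
opening: 0.0002
```

>>> move_arm:
  commands:
    - {"claw":-1,"travel":[0.1,0.4,-4],"turn":0}
    - {"claw":-1,"travel":[0.1,0.4,-4],"turn":0}
    - {"claw":-1,"travel":[0.1,0.4,-4],"turn":0}
    - {"claw":-1,"travel":[0,0,0],"turn":0}

```text
time: 11.98
ee_pos: [0.5421, 0.3534, 0.4257]
tcp_rot: [172.6, -0.8, 170.9]
wrist_force: [1.0, 0.6, 1.7]
opening: 0.0001
```

```bash
python3 d.py .535 .380 .067;python3 - <<'E'
from h import *
a=viewer.camera("side"); cv2.imwrite("pics/side10.png",a); cv2.imwrite("pics/s10.png",cv2.resize(a[230:310,280:380],(750,600),interpolation=cv2.INTER_CUBIC))
cv2.imwrite("pics/top10.png",viewer.camera("top"))
E
```

```text
t 11.98 pos [0.5421 0.3534 0.4257] tip [0.5434 0.3758 0.2541] F [1.02 0.61 1.68] open 0.0001 q [32.  16.8 25.9 94.8  6.1 41.4] rot [172.57  -0.78 170.94]
axes x [-0.987  0.157  0.014] y [0.158 0.979 0.129] z [ 0.007  0.13  -0.992] yaw of x 170.94
tool delta cm [ 0.64 -2.14 18.6 ]
1cm along clamp +x: [-1.    -0.004 -0.014]  1cm up: [ 0.014  0.129 -0.992]
```

View pics/s10.png

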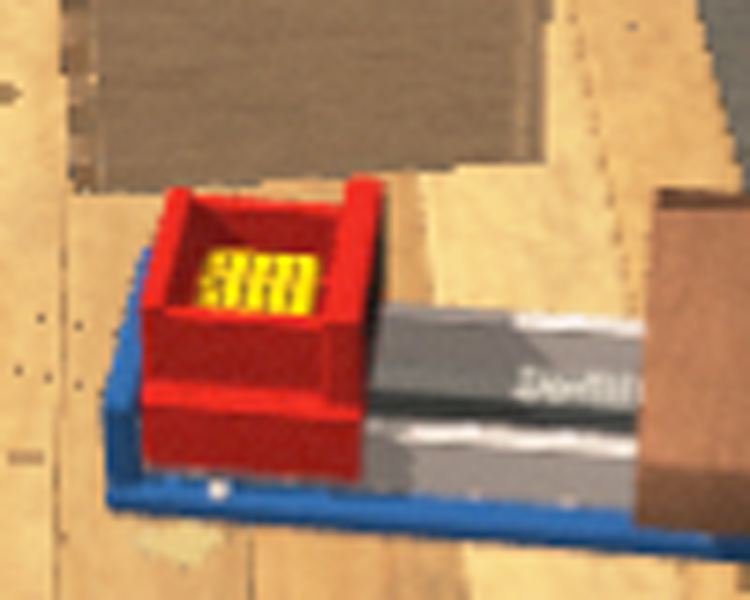

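View pics/side10.png

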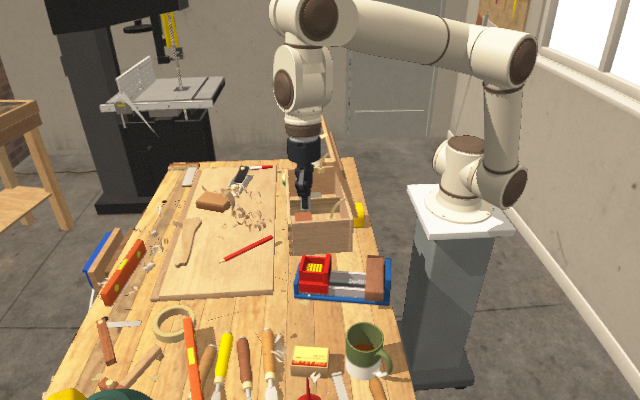

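Run:
```python
from h import *
g=lambda P:[((x+.5)/7.5-.5+280,(y+.5)/7.5-.5+230) for x,y in P]
w=onz("side",g([(145,312),(172,187)]),.09); print(w, (w.mean(0)-[.497,.3871,.09])@[.9866,-.1633,0])
a=cv2.imread("pics/side0.png").astype(int);b=cv2.imread("pics/side10.png").astype(int)
for n,(r0,r1,c0,c1) in dict(block=(252,305,362,388),tape=(198,232,355,372),jar=(143,170,300,325)).items(): print(n,abs(a-b)[r0:r1,c0:c1].mean())
```

```text
[[0.56462694 0.41082158 0.09      ]
 [0.55492765 0.34632684 0.09      ]] 0.06332834145163813
block 5.552249637155297
tape 2.8102652825836216
jar 66.52
```

View pics/top10.png

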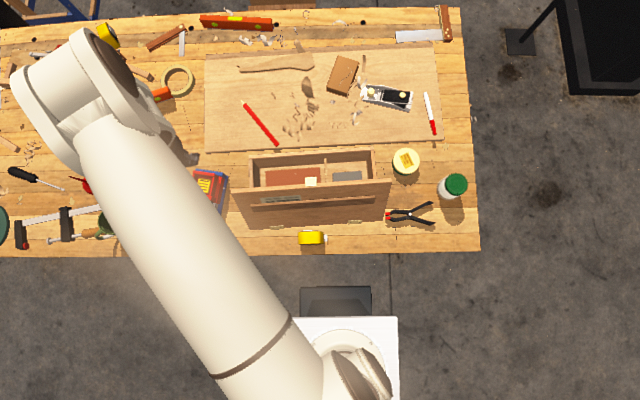

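Run:
```python
from workcell import bot,status
print(status.get_obs()["wrist_force"]); bot.job_done()
```

```text
[ 0.64967275  0.69646958 -1.35649978]
the job is handed in; nothing more can be done
```

The job is handed in. I pressed the release pad with the closed fingertips while the jaw was still in place. Holding it down at about 6 N, I pushed the jaw back about 63 mm until it stopped dead. I then lifted straight off and left the arm clear of everything.

**Jaw:** At the end stop the push force rose to 22 N while the tip and jaw stood still. The jaw did not move as I lifted off.

**Pad:** In the last side picture it sits at its resting height again. I judged the roughly 7 mm press from the tip height and force, because the pad joint cannot be read directly.

**Block and bystanders:** The side-view difference over the block and tape measure was small, and both lie where they were. In the top view the jar, wax tin and spring clamp are also where they were. The arm hid the jar in the last side picture, so that comparison was no use.

**What went wrong:** The last joint reached its limit on the way over, which tilted the tool by about 7° for the rest of the job. I turned the gripper half round and allowed for the tilt, and it had no visible effect on the pressing or pushing.

**Time used:** about 12 s of the 45 s.

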